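# Change the check weight on the dial force gauge

## Robot

A 6-joint arm with a two-finger parallel gripper is mounted at the origin on a cart in front of the work surface, level with it; the furniture and walls round the work are solid. World frame = base frame: x ahead of the robot, y to its left, z up, the work surface at z = 0. Lengths are in mm, angles in rad, forces in N, time in s.
With the tool pointing down it reaches from about 350 to 975 mm from the base axis. Payload 17.4 kg.
Tool frame: the origin (TCP) lies between the finger pads; the fingertips stand 14 mm ahead of it and the grasp point (between the pads) lies 5 mm behind it; z points along the fingers, y is the line along which they close (so a half turn about z gives the same grasp; the last joint's range is limited). The gripper opens to 85 mm and grips with 20 to 120 N. Pads are 22 mm wide; open, the fingers measure 114 mm over their backs; the gripper's body (76 mm by 85 mm) begins 54 mm behind the grasp point. The pads swing forward as they close: fully open they stand 13 mm farther back than shut.
Start: joints at [-1.212, 0.116, 1.442, -0, 1.584, -0.038], TCP at [260.858, -622.564, 245.303] pointing down, gripper open.
Joint ranges: [-2.83, 2.83], [-0.83, 2.19], [0.07, 2.5], [-1.14, 4.28], [0.01, 3], [-2.97, 2.97]. Speed limits (rad/s): [1.89, 1.89, 2.22, 3.14, 3.14, 3.14].

## Interface

Orientations are given as a unit quaternion [w, x, y, z].
In Python, from cell import ctrl gives the robot as it stands.
- The arm moves only by the tool carry_out, never from a script. Its argument "steps" is a list of rows, each an object with "travel": the shift along the tool's x, y, z in mm, a list of three; "roll": the turn about the tool's z in degrees. A call has exactly 10 rows; each row shifts and turns the commanded pose from where the row before left it, along the tool's axes as they then stand; what a row does not reach is not made up. A row lasts 1/12 s, in which the tool goes at most 41.7 mm and 7.16 degrees, less where a joint would pass 70% of its speed; a pose out of reach is approached as far as the arm can. A call with a gripper value outside its range is refused whole. "hand" is the finger opening in mm, from 0 to 85.4, set as the call begins (left out, the last holds). The fingers move at their own pace and stop on an object; "squeeze" is the grip in N (left out, the last holds). Time passes only in rows, so rows that do not move let the fingers close, or fill a call up. It gives the time, the measured TCP pose, the force, the opening and the grip force at its end, in the units of the state.
- ctrl.sense(): the state, without advancing time (a new reading comes with each control period).
- ctrl.capture(name): name is "side" or "top"; returns (picture, depth): 420x560x3 uint8, red, green, blue; 420x560 float32, mm along the optical axis (not along the pixel's ray), 0 where there is no reading.
- ctrl.camera_info(name): a dict with "fx", "fy", "cx", "cy" (pixels), "world_from_camera" (4x4, takes a point from camera to world coordinates). Camera axes: x right, y up, looking along -z (the intrinsics and any distortion apply to the point x, -y, -z); pixel columns grow to the right and rows downward; lengths in mm; the calibration is good to about 2 mm. A picture is of the moment at which its call begins. camera_info takes no time and is no camera call.
- ctrl.hand_in(): hands the job in; it is judged then, once.
The state is a dict: "time": time; "qpos": joint angles; "qd": joint speeds; "joint_efforts": joint torques, N m; "eef_pos": TCP position; "eef_rot": TCP orientation; "ft_force": force on the tool from outside, world axes, zero at the start; "moment": the same for the moment, N m; "width": finger opening in mm; "finger_force": force on a finger pad.
Only numpy, scipy, OpenCV 4.12 (cv2) and the standard library are available. Lean on these libraries where they do the work, as an engineer would, in place of code of your own. Each camera call takes 0.05 s, during which the arm holds its last target. There are 200 camera calls.

## Task

The dial force gauge of the pull-test stand is being verified and the next check weight is due: put the shorter weight, which stands on the stand's table under the gauge, back into its empty socket block, then take the taller weight and hang it by its snap hook on the D-ring under the gauge, pushing the sprung gate gently against the ring's lower bar until the bar is inside and the gate has snapped shut. Let go so that it hangs still and free and pulls the gauge down; do not strain the gauge, and leave the nest block and the screwdriver where they lie.

Things in the scene. Friction and masses are not known exactly. Their poses are not given: they have to be found in the camera images.
- tall_weight: Taller check weight, loose, 0.4 to 0.6 kg: upright steel bar 30 x 30 mm, 70 high, with an 8 mm rod and a snap hook on top, 191 mm in all. Origin: centre of underside; z up; +x is the hook's mouth side. Grip the bar across y (faces at y = +-15) about 38 mm up, the tool leaning back towards the weight's -x by 35 to 45 degrees, or the gripper will not fit under the gauge.
- hook_mouth (a point): Middle of the mouth of the taller weight's hook, at x = 14, y = 0, z = 159 mm in its frame. The hook is 6 mm wire in the weight's x-z plane: cross-bar at z = 148, back at x = -14, crook over the top (highest at x = 0), nose down at x = 14 to z = 167 (wire end 164). The ring's bar (5 mm) can enter towards -x only within 5 mm of this height, pushing the gate inward.
- hook_seat (a point): Where the ring's bar lies when the taller weight hangs: under the crook of its hook, at x = 0, z = 182.5 mm in the weight's frame. From the mouth the bar goes in 9 to 11 mm (towards -x of the weight), then up about 23 mm into the crook; there the gate springs shut behind it.
- tall_weight_gate (a joint): Gate of the taller weight's hook, rad: 0 = shut (tip rests behind the nose), grows as it swings inward, at most 0.85. A dark pin 23 mm long, 5 thick, hinged at x = 12, z = 149 mm in the weight's frame. Its spring shuts it; pushing it open takes 1 to 4 N. First contact with a bar in mid-mouth comes when the bar's centre is at x = 15; at x = 4 it is open by about 0.75.
- tall_socket: Black plastic socket block of the taller weight, fixed, 58 (x) x 48 (y) x 36 mm high, origin under its centre, on a screwed-down foot 90 mm long; one square socket 34 mm wide, 6 mm deep. At the start the taller weight stands in it, its hook's mouth to the block's +x, away from the robot.
- short_weight: Shorter check weight, loose, 0.32 kg: bar 30 x 30 mm, 46 high, with the same rod and hook, 167 mm in all. Origin: centre of underside; z up; x to its hook's mouth. It stands on the stand's table below the ring, so the taller one cannot hang there. Grip it across y about 25 mm up, tilted like the taller one; draw it out from below the gauge before lifting it high.
- short_socket: The shorter weight's own socket block, empty, fixed, like the other: 58 (x) x 48 (y) x 36 mm high, origin under its centre, square socket 34 mm wide in its middle, floor 30 mm above the worktop; the 30 mm bar fits square to it (any quarter turn). Which of the two blocks is nearer the stand varies.
- stand: Fixed: grey foot 140 (x) x 120 (y) x 16 mm, origin under its centre, x away from the robot. Spindle and ring axis at x = -30, y = 0; under it a round steel table, 68 mm across, top 45 mm up; 20 mm column at x = 50. The gauge's height varies: the centre of the ring's bar is 265 to 310 mm up, not given: see it, or feel for it from below with the hook's top. Gauge case: 36 x 62 mm, from 78 mm above it.
- d_ring (a joint): Swivel of the D-ring under the spindle, rad about the vertical; 0 = ring square to the stand's x axis, counter-clockwise from above positive, some friction. Ring of 5 mm steel wire: level lower bar, 30 mm straight (along the stand's y at 0), its centre on the spindle's axis; inside 37 mm wide, 42 high. It cannot be pushed up and goes down with the spindle.
- spindle (a joint): The gauge's sprung spindle, m: 0 = unloaded, positive = pulled down, stop at 0.012; it carries the ring. Spring 0.7 N per mm: the hanging weight pulls it down 5 to 8 mm, and the dial's needle turns with it.
- nest: White machined nest block, 44 x 64 x 24 mm, loose, lying on the worktop; origin in the centre of its underside. To be left alone.
- driver: Small red screwdriver, 170 mm long (y), loose, lying on the worktop; origin in the middle of its underside. To be left alone.

How it is judged:
By the outcome, as a careful person would: the job done as asked, in the order asked, and still so for the second after the job is handed in, with the robot touching nothing.
It also fails if it takes over 72 s, if anything falls off the work surface, if the arm or the gripper's body presses on something with over 40 N, if the wrist force passes 120 N, or if a joint passes its speed limit or range.

## Working session

There is one attempt and no reset: what is moved stays moved. The work goes in short steps, Python scripts to look and compute and a tool call to move; the robot and the scene stay as the last step left them, time stands still between calls to the robot, and variables do not carry over. Pictures are saved under pics/ and viewed, at most 10 in all, crops included, and the job is handed in when it is done.

Besides the shell and the picture viewer there is one more tool, called after "Request:" as name(argument=value, ...) on one line, values as JSON. carry_out: Moves the arm, as the interface text tells. Its arguments: {"type":"object","properties":{"steps":{"type":"array"},"hand":{"type":"number"},"squeeze":{"type":"number"}},"required":["steps"]}

```bash
mkdir -p pics; ls; python3 - <<'E'
from cell import ctrl
import cv2,numpy as np
for n in("side","top"):
    p,d=ctrl.capture(n); cv2.imwrite(f"pics/{n}0.png",p[...,::-1]); np.save(f"{n}d.npy",d)
    i=ctrl.camera_info(n); print(n,{k:(np.round(v,3).tolist() if not isinstance(v,str) else v) for k,v in i.items()})
s=ctrl.sense();print(s)
E
```

```text
pics
side {'fx': 542.702, 'fy': 542.702, 'cx': 291.552, 'cy': 217.813, 'world_from_camera': [[-0.912, 0.198, -0.36, 2.433], [-0.411, -0.454, 0.79, 1107.615], [-0.007, 0.868, 0.496, 969.414], [0.0, 0.0, 0.0, 1.0]]}
top {'fx': 395.35, 'fy': 395.35, 'cx': 286.292, 'cy': 214.283, 'world_from_camera': [[-0.005, 0.991, -0.135, 423.009], [-0.999, 0.0, 0.036, -76.997], [0.035, 0.135, 0.99, 1026.98], [0.0, 0.0, 0.0, 1.0]]}
{'time': 0.1, 'qpos': array([-1.21179858e+00,  1.16424468e-01,  1.44220116e+00,  3.22438967e-06,
        1.58398054e+00, -3.78150223e-02]), 'qd': array([-0.0011285 , -0.00034046, -0.00299355, -0.00089508, -0.00139527,
        0.00010752]), 'joint_efforts': array([ 1.52661392e-03, -7.33671713e+01, -6.33788681e+01, -1.25713350e-04,
        5.23407158e-03, -9.63423304e-06]), 'eef_pos': array([ 260.8038633 , -622.41427671,  244.6434498 ]), 'eef_rot': array([-5.00493822e-04,  9.80381805e-01,  1.97107227e-01, -7.94400564e-05]), 'ft_force': array([-0.19074696, -1.00781568,  0.61922492]), 'moment': array([0.00437298, 0.05064449, 0.02510173]), 'finger_force': 0.0, 'width': 85.68516872615353}
```

View pics/side0.png

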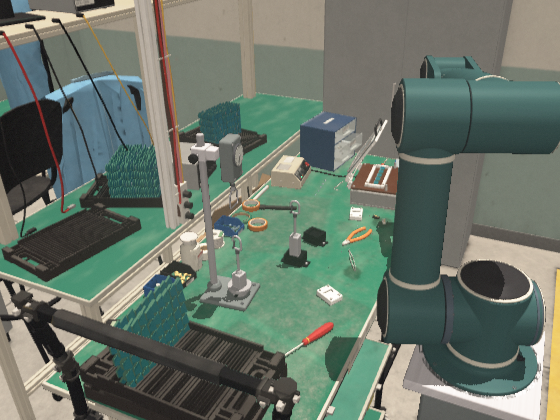

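View pics/top0.png

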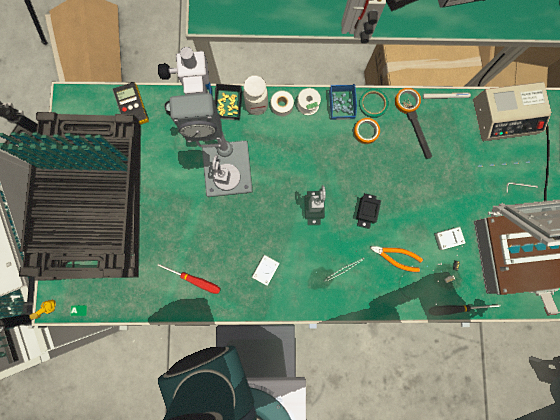

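The side view shows the stand (foot near 232,290), with the short weight on its table (240,280). The tall weight is in its block (296,245) and the empty block is at (315,236). The top view puts these at foot (228,170), tall block (316,205) and empty block (367,210). Next I'll fit them from depth.

```bash
cat > h.py <<'E'
import numpy as np, cv2
from cell import ctrl
def cloud(n,d):
    i=ctrl.camera_info(n); v,u=np.mgrid[:d.shape[0],:d.shape[1]]
    P=np.stack([(u-i['cx'])/i['fx']*d,-(v-i['cy'])/i['fy']*d,-d,np.ones_like(d)],-1)
    W=(P@np.array(i['world_from_camera']).T)[...,:3]; W[d<=0]=np.nan; return W
def proj(n,p):
    i=ctrl.camera_info(n); c=np.linalg.inv(i['world_from_camera'])@np.r_[p,1]
    return i['cx']-i['fx']*c[0]/c[2], i['cy']+i['fy']*c[1]/c[2]
E
python3 - <<'E'
from h import *
for n in("top","side"):
    W=cloud(n,np.load(n+"d.npy")); np.save(n+"W.npy",W)
W=np.load("topW.npy")
def rect(name,r,z0,z1):
    v0,v1,u0,u1=r; w=W[v0:v1,u0:u1].reshape(-1,3); w=w[(w[:,2]>z0)&(w[:,2]<z1)]
    (c,s,a)=cv2.minAreaRect(w[:,:2].astype(np.float32)); print(name,len(w),np.round(c,1),np.round(s,1),round(a,1),"zmed",round(float(np.median(w[:,2])),1))
rect("foot",(135,200,200,255),8,24)
rect("table",(150,200,205,250),38,52)
rect("tallblk",(180,230,300,335),28,44)
rect("tallbar",(180,230,300,335),90,112)
rect("emptyblk",(185,235,350,385),28,44)
rect("worktop",(240,255,300,350),-20,20)
rect("shortbar",(150,200,205,250),80,102)
rect("shorthook",(150,200,205,250),130,215)
rect("tallhook",(180,230,300,335),150,240)
for n,r,f in(("top",(80,240,180,400),3.3),("side",(125,315,170,350),3.1)):
    p=cv2.imread(f"pics/{n}0.png")[r[0]:r[1],r[2]:r[3]]; p=cv2.resize(p,None,fx=f,fy=f,interpolation=cv2.INTER_CUBIC);cv2.imwrite(f"pics/{n}0c.png",p);print(p.shape)
E
```

```text
foot 1546 [689.7  36.9] [153.3 131.7] 6.3 zmed 16.1
table 344 [669.4  35. ] [ 66.2 100.4] 77.4 zmed 45.1
tallblk 221 [ 579.2 -185.5] [57.7 48.8] 0.9 zmed 35.9
tallbar 125 [ 579.2 -183.9] [28.5 28.6] 0.7 zmed 100.2
emptyblk 431 [ 571.8 -325.3] [48.6 58.5] 76.6 zmed 34.3
worktop 747 [ 476.6 -213. ] [128.4  36.7] 89.8 zmed 2.8
shortbar 137 [648.1  45.9] [30.9 29.6] 80.5 zmed 91.4
shorthook 108 [647.3  44.9] [ 9.9 31.5] 86.1 zmed 184.6
tallhook 89 [ 578.8 -183.6] [31.1  8.1] 2.8 zmed 204.0
(528, 726, 3)
(589, 558, 3)
```

View pics/top0c.png

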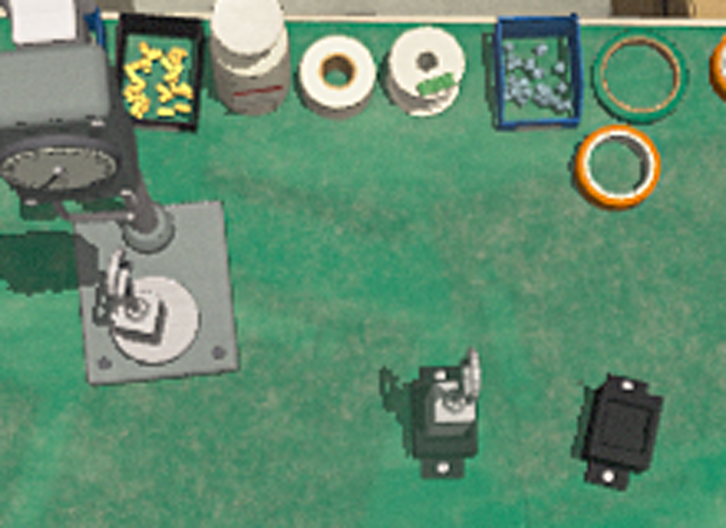

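View pics/side0c.png

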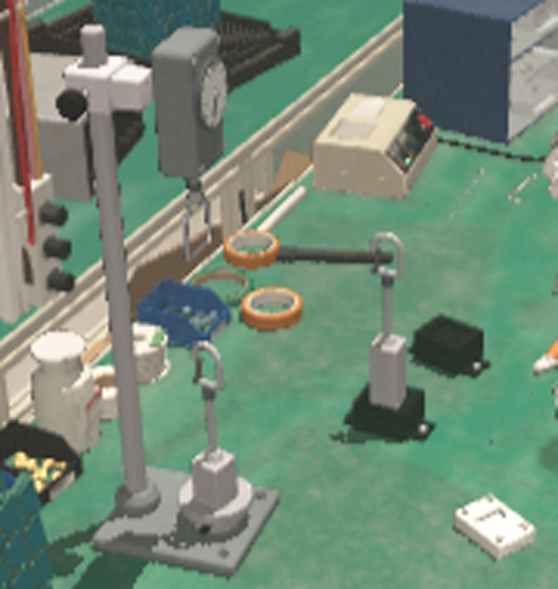

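The stand is yawed about +6°, and the mouths face +x. The ring hangs around (234,197) in the side view. The documented rows only roll the tool about its own z, but this task needs a 40° lean, so I'll check the interface docs while measuring the ring and refining the fits.

The ring's bar centre is at about (653,39,300), which agrees with the table centre (653,38) and with the case bottom 78 mm above it. First I'll make a normal move toward the work to see how the documented rows behave.

Request:
carry_out(steps=[{"travel": [20,-25,0],"roll": 2},{"travel": [20,-25,0],"roll": 2},{"travel": [20,-25,0],"roll": 2},{"travel": [20,-25,0],"roll": 2},{"travel": [20,-25,0],"roll": 2},{"travel": [20,-25,0],"roll": 2},{"travel": [20,-25,0],"roll": 2},{"travel": [20,-25,0],"roll": 2},{"travel": [20,-25,0],"roll": 2},{"travel": [20,-25,0],"roll": 2}], hand=60)

```text
time: 0.93
eef_pos: [395.4, -332.1, 245.2]
eef_rot: [-0.0, 1.0, 0.023, -0.0]
ft_force: [0.4, -0.1, -0.9]
width: 60.2
finger_force: 0.0
```

Request:
carry_out(steps=[{"travel": [0,0,-41],"roll": 0},{"travel": [0,0,-41],"roll": 0},{"travel": [0,0,-41],"roll": 0},{"travel": [0,0,-41],"roll": 0},{"travel": [0,0,-41],"roll": 0},{"travel": [0,0,-41],"roll": 0},{"travel": [0,0,-41],"roll": 0},{"travel": [0,0,-41],"roll": 0},{"travel": [0,0,-41],"roll": 0},{"travel": [0,0,-41],"roll": 0}])

```text
time: 1.77
eef_pos: [394.7, -333.3, 657.1]
eef_rot: [-0.0, 1.0, 0.024, -0.0]
ft_force: [1.0, -0.5, 0.2]
width: 59.7
finger_force: 0.0
```

```bash
python3 - <<'E'
from h import *
s=ctrl.sense(); print(s['time'],s['qpos'],s['eef_pos'],s['eef_rot'])
E
```

```text
1.7667 [-7.50657410e-01 -2.60881486e-02  9.00183646e-01  1.35751810e-05
  2.26753235e+00  7.72384005e-01] [ 394.70150898 -333.31133387  657.05358251] [-1.60271211e-05  9.99714843e-01  2.38795415e-02 -8.93582522e-06]
```

Request:
carry_out(steps=[{"travel": [0,0,-41],"roll": 0},{"travel": [0,0,-41],"roll": 0},{"travel": [0,0,-41],"roll": 0},{"travel": [0,0,-41],"roll": 0},{"travel": [0,0,-41],"roll": 0},{"travel": [0,0,-41],"roll": 0},{"travel": [0,0,-41],"roll": 0},{"travel": [0,0,-41],"roll": 0},{"travel": [0,0,-41],"roll": 0},{"travel": [0,0,-41],"roll": 0}])

```text
time: 2.6
eef_pos: [342.5, -289.4, 852.2]
eef_rot: [0.019, 0.999, 0.024, 0.022]
ft_force: [-0.5, 1.0, 2.1]
width: 59.9
finger_force: 0.0
```

```bash
python3 - <<'E'
from h import *
s=ctrl.sense(); print(s['time'],s['qpos'],s['eef_pos'],s['eef_rot'])
E
```

```text
2.6 [-0.7603541   0.29423378  0.07239682  0.00783526  2.71708602  0.76988814] [ 342.52234241 -289.36170255  852.20262937] [0.01928898 0.99929487 0.02388135 0.02161889]
```

The tool does tilt: it is 3.3° outward because the pose was at the reach limit. I'll see whether that tilt stays and accumulates as I keep pushing outward and up, while swinging towards y≈0.

Request:
carry_out(steps=[{"travel": [20,-28,-20],"roll": 0},{"travel": [20,-28,-20],"roll": 0},{"travel": [20,-28,-20],"roll": 0},{"travel": [20,-28,-20],"roll": 0},{"travel": [20,-28,-20],"roll": 0},{"travel": [20,-28,-20],"roll": 0},{"travel": [20,-28,-20],"roll": 0},{"travel": [20,-28,-20],"roll": 0},{"travel": [20,-28,-20],"roll": 0},{"travel": [20,-28,-20],"roll": 0}])

```text
time: 3.43
eef_pos: [441.6, 25.3, 862.4]
eef_rot: [0.028, 0.998, 0.024, 0.056]
ft_force: [0.3, -0.5, -0.7]
width: 60.0
finger_force: 0.0
```

```bash
cat >> h.py <<'E'
from scipy.spatial.transform import Rotation as R
def st():
    s=ctrl.sense(); w,x,y,z=s['eef_rot']; M=R.from_quat([x,y,z,w]).as_matrix()
    print('t',round(s['time'],2),'q',np.round(s['qpos'],3),'p',np.round(s['eef_pos'],1),'z',np.round(M[:,2],3),'x',np.round(M[:,0],3),'tilt',round(np.degrees(np.arccos(-M[2,2])),1),'F',np.round(s['ft_force'],1),'w',round(s['width'],1),'ff',round(s['finger_force'],1))
    return s,M
E
python3 -c "from h import *;st()"
```

```text
t 3.43 q [ 0.035  0.274  0.072 -0.129  2.681  1.438] p [441.6  25.3 862.4] z [ 0.113 -0.053 -0.992] x [0.993 0.052 0.11 ] tilt 7.2 F [ 0.3 -0.5 -0.7] w 60.0 ff 0.0
```

The tilt accumulates (7.2°), so pushing at the reach limit is how to get the lean. Before pushing on I'll check the height of the stand's top.

```bash
python3 - <<'E'
from h import *
for n in("top","side"):
    W=np.load(n+"W.npy").reshape(-1,3)
    for a,b in((-150,150),(-450,-150)):
        m=(W[:,0]>450)&(W[:,0]<1000)&(W[:,1]>a)&(W[:,1]<b)&(W[:,2]>300); w=W[m]
        for x in range(450,1000,50):
            q=w[(w[:,0]>=x)&(w[:,0]<x+50)]
            if len(q)>2: print(n,a,x,len(q),np.round(np.percentile(q[:,2],98)), np.round(np.percentile(q[:,1],[2,98])))
E
```

```text
top -150 600 1429 488.0 [ 7. 65.]
top -150 650 877 488.0 [ 8. 67.]
top -150 700 1270 487.0 [25. 96.]
top -150 750 18 457.0 [27. 58.]
side -150 600 732 488.0 [14. 72.]
side -150 650 500 489.0 [18. 73.]
side -150 700 793 486.0 [ 37. 100.]
```

Request:
carry_out(steps=[{"travel": [30,6,-28],"roll": 0},{"travel": [30,6,-28],"roll": 0},{"travel": [30,6,-28],"roll": 0},{"travel": [30,6,-28],"roll": 0},{"travel": [30,6,-28],"roll": 0},{"travel": [30,6,-28],"roll": 0},{"travel": [30,6,-28],"roll": 0},{"travel": [30,6,-28],"roll": 0},{"travel": [30,6,-28],"roll": 0},{"travel": [30,6,-28],"roll": 0}])

```text
time: 4.27
eef_pos: [538.0, -10.8, 848.1]
eef_rot: [0.035, 0.99, 0.026, 0.135]
ft_force: [-0.2, -0.1, 0.6]
width: 60.0
finger_force: 0.0
```

```bash
python3 -c "from h import *;st()"
```

```text
t 4.27 q [-0.041  0.326  0.073 -0.081  2.465  1.407] p [538.  -10.8 848.1] z [ 0.27  -0.062 -0.961] x [0.962 0.061 0.266] tilt 16.1 F [-0.2 -0.1  0.6] w 60.0 ff 0.0
```

Request:
carry_out(steps=[{"travel": [34,4,-23],"roll": 0},{"travel": [34,4,-23],"roll": 0},{"travel": [34,4,-23],"roll": 0},{"travel": [34,4,-23],"roll": 0},{"travel": [34,4,-23],"roll": 0},{"travel": [34,4,-23],"roll": 0},{"travel": [34,4,-23],"roll": 0},{"travel": [34,4,-23],"roll": 0},{"travel": [34,4,-23],"roll": 0},{"travel": [34,4,-23],"roll": 0}])

```text
time: 5.1
eef_pos: [613.4, -14.1, 858.0]
eef_rot: [0.044, 0.97, 0.028, 0.236]
ft_force: [-0.5, -0.0, 0.6]
width: 60.0
finger_force: 0.0
```

```bash
python3 -c "from h import *;st()"
```

```text
t 5.1 q [-0.04   0.349  0.073 -0.069  2.236  1.417] p [613.4 -14.1 858. ] z [ 0.46  -0.073 -0.885] x [0.887 0.075 0.455] tilt 27.8 F [-0.5 -0.   0.6] w 60.0 ff 0.0
```

Request:
carry_out(steps=[{"travel": [37,2,-18],"roll": 0},{"travel": [37,2,-18],"roll": 0},{"travel": [37,2,-18],"roll": 0},{"travel": [37,2,-18],"roll": 0},{"travel": [37,2,-18],"roll": 0},{"travel": [37,2,-18],"roll": 0},{"travel": [37,2,-18],"roll": 0},{"travel": [37,2,-18],"roll": 0},{"travel": [37,2,-18],"roll": 0},{"travel": [37,2,-18],"roll": 0}])

```text
time: 5.93
eef_pos: [663.9, 4.8, 895.4]
eef_rot: [0.053, 0.936, 0.03, 0.348]
ft_force: [0.2, -0.1, 0.4]
width: 59.7
finger_force: 0.0
```

```bash
python3 - <<'E'
from h import *
s,M=st()
y=M[:,1]; print('y',y)
for r in range(-15,16): 
    m=M@R.from_euler('z',r,degrees=True).as_matrix()
    if abs(m[2,1])<.012: print(r,m.round(3).tolist())
# measurements: short bar, ring bar direction
W=np.load("topW.npy"); 
def fit(r,z0,z1):
    w=W[r[0]:r[1],r[2]:r[3]].reshape(-1,3); w=w[(w[:,2]>z0)&(w[:,2]<z1)]
    return w
for nm,r,z0,z1 in(("shortbartop",(150,200,205,250),86,97),("tallbartop",(180,230,300,335),95,106),("emptyblk",(185,235,350,385),31,44)):
    w=fit(r,z0,z1)[:,:2]; b=[]
    for t in np.radians(np.arange(-30,31,1)):
        A=np.array([[np.cos(t),np.sin(t)],[-np.sin(t),np.cos(t)]]);p=np.percentile(w@A.T,[1,99],axis=0); b.append((np.ptp(p,0).sum(),np.degrees(t),np.ptp(p,0),A.T@p.mean(0)))
    b.sort(key=lambda q:q[0]);print(nm,b[0],b[1][1],b[2][1])
for n in("shorthook","tallhook"):
    w=fit((150,200,205,250),120,215) if n[0]=='s' else fit((180,230,300,335),165,240)
    c=w[:,:2]-w[:,:2].mean(0); U,Sg,V=np.linalg.svd(c,full_matrices=False); print(n,w.mean(0),Sg,np.degrees(np.arctan2(V[0,1],V[0,0])),w[:,2].max())
S=np.load("sideW.npy"); w=S[150:225,215:260].reshape(-1,3); w=w[(np.abs(w[:,0]-653)<40)&(np.abs(w[:,1]-38)<40)&(w[:,2]>290)&(w[:,2]<345)]
c=w[:,:2]-w[:,:2].mean(0); V=np.linalg.svd(c,full_matrices=False)[2]; print("ring",w.mean(0),np.degrees(np.arctan2(V[0,1],V[0,0])),np.ptp(c@V[0]),np.median(w[w[:,2]<305][:,2]))
E
```

```text
t 5.93 q [ 2.000e-03  3.470e-01  7.300e-02 -8.800e-02  2.005e+00  1.442e+00] p [663.9   4.8 895.4] z [ 0.653 -0.078 -0.753] x [0.757 0.093 0.647] tilt 41.2 F [ 0.2 -0.1  0.4] w 59.7 ff 0.0
y [ 0.01901219 -0.99259614  0.11996434]
10 [[0.748, -0.113, 0.653], [-0.081, -0.994, -0.078], [0.658, 0.006, -0.753]]
11 [[0.746, -0.126, 0.653], [-0.098, -0.992, -0.078], [0.658, -0.006, -0.753]]
shortbartop (np.float64(56.61240878666476), np.float64(-11.0), array([28.70536543, 27.90704336]), array([648.14638224,  44.90933299])) -12.000000000000002 -10.0
tallbartop (np.float64(55.552367838642795), np.float64(-1.0), array([26.79416953, 28.7581983 ]), array([ 579.66798231, -183.93838616])) 0.0 1.0
emptyblk (np.float64(105.68395548487595), np.float64(-14.999999999999998), array([57.61214978, 48.0718057 ]), array([ 571.68855769, -325.12144847])) -13.0 -14.0
shorthook [647.27068251  44.95193286 182.978971  ] [89.6096489  23.18224198] 169.13970766661777 214.2670805665956
tallhook [ 578.77954111 -183.85158579  200.76361776] [82.23975684 18.08703611] -176.71388252201865 222.48787060310224
ring [653.23856697  41.47665397 319.14601641] 93.16092409424316 50.07158173028542 302.48711010885273
```

The lean is now 41° at azimuth -7°, between the short weight's yaw (-11°) and the ring's normal (about +3°). Next I'll level the tool's y with about 10.5° of roll and come down.

Request:
carry_out(steps=[{"travel": [-15,0,10],"roll": 5.25},{"travel": [-15,0,10],"roll": 5.25},{"travel": [-39,-3,13],"roll": 0},{"travel": [-39,-3,13],"roll": 0},{"travel": [-39,-3,13],"roll": 0},{"travel": [-39,-3,13],"roll": 0},{"travel": [-39,-3,13],"roll": 0},{"travel": [-39,-3,13],"roll": 0},{"travel": [-39,-3,13],"roll": 0},{"travel": [-39,-3,13],"roll": 0}])

```text
time: 6.77
eef_pos: [528.4, 23.3, 654.4]
eef_rot: [0.031, 0.936, -0.031, 0.35]
ft_force: [0.7, 0.3, 0.8]
width: 60.0
finger_force: 0.0
```

```bash
cat >> h.py <<'E'
def go(*G,off=0):
    s,M=st(); z=M[:,2]; t=np.array(G)+(5-off)*z; d=M.T@(t-s['eef_pos']); print('d_tool',np.round(d,1),'norm',round(np.linalg.norm(d),1),'M',M.round(3).tolist()); return d
E
python3 -c "from h import *;go(648,45,73,off=140)"
```

```text
t 6.77 q [ 0.056 -0.436  1.362 -0.116  1.506  1.657] p [528.4  23.3 654.4] z [ 0.653 -0.079 -0.753] x [ 0.753 -0.036  0.657] tilt 41.1 F [0.7 0.3 0.8] w 60.0 ff 0.0
d_tool [-292.6  -52.   379.3] norm 481.8 M [[0.753, -0.079, 0.653], [-0.036, -0.996, -0.079], [0.657, 0.036, -0.753]]
```

Request:
carry_out(steps=[{"travel": [-24,-4,31],"roll": 1.6},{"travel": [-24,-4,31],"roll": 1.5},{"travel": [-24,-4,31],"roll": 0},{"travel": [-24,-4,31],"roll": 0},{"travel": [-24,-4,31],"roll": 0},{"travel": [-24,-4,31],"roll": 0},{"travel": [-24,-4,31],"roll": 0},{"travel": [-24,-4,31],"roll": 0},{"travel": [-24,-4,31],"roll": 0},{"travel": [-24,-4,31],"roll": 0}])

```text
time: 7.6
eef_pos: [556.0, 58.4, 263.0]
eef_rot: [0.021, 0.935, -0.056, 0.351]
ft_force: [0.2, -0.0, -0.1]
width: 60.1
finger_force: 0.0
```

```bash
python3 -c "
from h import *
go(648,45,73,off=0)"
```

```text
t 7.6 q [ 0.143 -0.547  2.083 -0.217  0.917  1.903] p [556.   58.4 263. ] z [ 0.653 -0.078 -0.753] x [ 0.748 -0.089  0.658] tilt 41.1 F [ 0.2 -0.  -0.1] w 60.1 ff 0.0
d_tool [-55.1   2.3 209.2] norm 216.4 M [[0.748, -0.119, 0.653], [-0.089, -0.993, -0.078], [0.658, 0.0, -0.753]]
```

Request:
carry_out(steps=[{"travel": [-27.5,1,25],"roll": 0},{"travel": [-27.5,1.3,25],"roll": 0},{"travel": [0,0,32],"roll": 0},{"travel": [0,0,32],"roll": 0},{"travel": [0,0,32],"roll": 0},{"travel": [0,0,25],"roll": 0},{"travel": [0,0,20],"roll": 0},{"travel": [0,0,12],"roll": 0},{"travel": [0,0,6],"roll": 0},{"travel": [0,0,0],"roll": 0}])

```text
time: 8.43
eef_pos: [651.0, 44.2, 69.4]
eef_rot: [0.021, 0.935, -0.056, 0.349]
ft_force: [0.0, 1.2, 0.3]
width: 60.1
finger_force: 0.0
```

```bash
python3 - <<'E'
from h import *
go(648,45,73)
p,d=ctrl.capture("side"); cv2.imwrite("pics/s1.png",cv2.resize(p[170:320,170:370,::-1],None,fx=4,fy=4,interpolation=cv2.INTER_CUBIC))
E
```

```text
t 8.43 q [ 0.085 -0.142  2.11  -0.291  0.487  1.984] p [651.   44.2  69.4] z [ 0.651 -0.079 -0.755] x [ 0.75  -0.089  0.656] tilt 41.0 F [0.  1.2 0.3] w 60.1 ff 0.0
d_tool [ 0.  -0.4  0.3] norm 0.5 M [[0.75, -0.119, 0.651], [-0.089, -0.993, -0.079], [0.656, 0.001, -0.755]]
```

View pics/s1.png

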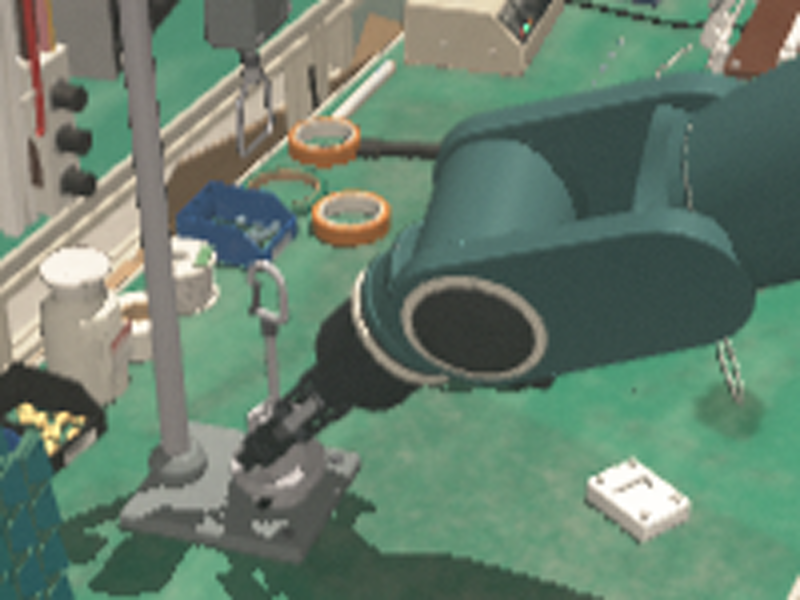

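The fingers straddle the short weight's bar (about 270,435 in the crop). The rod and hook (265,270) stand clear of the gripper, so I'll close.

Request:
carry_out(steps=[{"travel": [0,0,0],"roll": 0},{"travel": [0,0,0],"roll": 0},{"travel": [0,0,0],"roll": 0},{"travel": [0,0,0],"roll": 0},{"travel": [0,0,0],"roll": 0},{"travel": [0,0,0],"roll": 0},{"travel": [0,0,0],"roll": 0},{"travel": [0,0,0],"roll": 0},{"travel": [1.3,0,-1.5],"roll": 0},{"travel": [1.3,0,-1.5],"roll": 0}], hand=20, squeeze=60)

```text
time: 9.32
eef_pos: [650.5, 44.2, 74.3]
eef_rot: [0.021, 0.935, -0.056, 0.349]
ft_force: [-0.5, -0.3, -3.3]
width: 29.6
finger_force: 59.2
```

```bash
python3 -c "
from h import *
go(648,45,83)"
```

```text
t 9.32 q [ 0.086 -0.15   2.108 -0.286  0.496  1.979] p [650.5  44.2  74.3] z [ 0.651 -0.079 -0.755] x [ 0.75  -0.089  0.656] tilt 41.0 F [-0.5 -0.3 -3.3] w 29.6 ff 59.2
d_tool [ 3.7 -0.5 -3.3] norm 5.0 M [[0.75, -0.119, 0.651], [-0.089, -0.993, -0.079], [0.656, 0.001, -0.755]]
```

Request:
carry_out(steps=[{"travel": [-10,2,-14],"roll": 0},{"travel": [-20,4,-25],"roll": 0},{"travel": [-21.5,4,-26.5],"roll": 0},{"travel": [-21.5,4,-26.5],"roll": 0},{"travel": [-21.5,4,-26.5],"roll": 0},{"travel": [-15,20,-20],"roll": 0},{"travel": [6,37,0],"roll": 0},{"travel": [6,37,0],"roll": 0},{"travel": [6,37,0],"roll": 0},{"travel": [6,37,0],"roll": 0}])

```text
time: 10.15
eef_pos: [477.3, -108.3, 121.5]
eef_rot: [0.021, 0.935, -0.055, 0.35]
ft_force: [0.7, 0.9, -3.2]
width: 29.8
finger_force: 60.3
```

```bash
python3 -c "
from h import *
go(490,-325,140)"
```

```text
t 10.15 q [-0.366 -0.699  2.398  0.235  0.756  1.21 ] p [ 477.3 -108.3  121.5] z [ 0.652 -0.079 -0.754] x [ 0.749 -0.088  0.656] tilt 41.0 F [ 0.7  0.9 -3.2] w 29.8 ff 60.3
d_tool [ 40.8 213.7  16.4] norm 218.2 M [[0.749, -0.118, 0.652], [-0.088, -0.993, -0.079], [0.656, 0.001, -0.754]]
```

Request:
carry_out(steps=[{"travel": [6,31,2.3],"roll": 0},{"travel": [6,31,2.3],"roll": 0},{"travel": [6,31,2.3],"roll": 0},{"travel": [6,31,2.3],"roll": 0},{"travel": [6,31,2.3],"roll": 0},{"travel": [6,31,2.3],"roll": 0},{"travel": [6,31,2.3],"roll": 0},{"travel": [0,0,0],"roll": 2.5},{"travel": [0,0,0],"roll": 2.5},{"travel": [0,0,0],"roll": 0}])

```text
time: 10.98
eef_pos: [493.4, -328.2, 135.5]
eef_rot: [0.006, 0.932, -0.098, 0.349]
ft_force: [-0.2, 0.4, -2.7]
width: 29.3
finger_force: 60.7
```

```bash
python3 - <<'E'
from h import *
go(571.7,-325.1,90)
p,d=ctrl.capture("top"); W=cloud("top",d); w=W.reshape(-1,3)
s=ctrl.sense(); 
m=(np.abs(w[:,0]-490)<45)&(np.abs(w[:,1]+325)<45)&(w[:,2]>150); w=w[m]
for z in range(150,270,6):
    q=w[(w[:,2]>=z)&(w[:,2]<z+6)]
    if len(q)>2: print(z,len(q),q.mean(0).round(1),np.ptp(q,0).round(1))
cv2.imwrite("pics/t2.png",cv2.resize(p[180:300,300:440,::-1],None,fx=4,fy=4,interpolation=cv2.INTER_CUBIC))
E
```

```text
t 10.98 q [-0.831 -0.317  2.134  0.607  0.843  0.65 ] p [ 493.4 -328.2  135.5] z [ 0.649 -0.079 -0.757] x [ 0.738 -0.179  0.651] tilt 40.8 F [-0.2  0.4 -2.7] w 29.3 ff 60.7
d_tool [ 27.6 -15.   90. ] norm 95.3 M [[0.738, -0.187, 0.649], [-0.179, -0.981, -0.079], [0.651, -0.058, -0.757]]
150 114 [ 489.  -329.2  153.7] [45.1 53.6  5.7]
156 103 [ 482.9 -329.7  158.6] [58.  72.5  6. ]
162 78 [ 469.6 -330.6  165.2] [50.9 77.9  5.9]
168 81 [ 473.7 -327.9  171. ] [39.  82.9  5.9]
174 52 [ 472.8 -314.9  176.9] [45.5 87.3  5.8]
180 52 [ 467.2 -323.6  182.5] [47.6 88.9  5.8]
186 44 [ 466.3 -327.6  188.9] [49.3 88.3  5.8]
192 57 [ 463.4 -322.8  194.8] [42.6 69.   6. ]
198 50 [ 456.7 -318.7  200.8] [44.  66.2  5.8]
204 46 [ 453.1 -311.8  207.4] [46.2 64.6  5.9]
210 49 [ 454.1 -312.4  212.7] [48.  60.4  5.8]
216 18 [ 450.7 -313.5  218. ] [45.1 47.8  5.2]
222 6 [ 483.  -326.2  224. ] [42.7 23.4  3.6]
228 19 [ 493.5 -332.7  232.1] [20.6 11.1  5.3]
234 33 [ 491.4 -334.4  235.9] [26.8  9.1  4.5]
240 9 [ 488.3 -333.2  242.6] [28.5  8.5  5. ]
246 6 [ 488.7 -333.2  249.8] [26.3  5.1  4.8]
252 11 [ 491.8 -335.5  255.5] [29.6 10.   4.6]
258 8 [ 486.4 -334.5  260.5] [31.5  7.6  5.2]
264 14 [ 489.9 -335.9  267.1] [29.7  9.9  5.7]
```

View pics/t2.png

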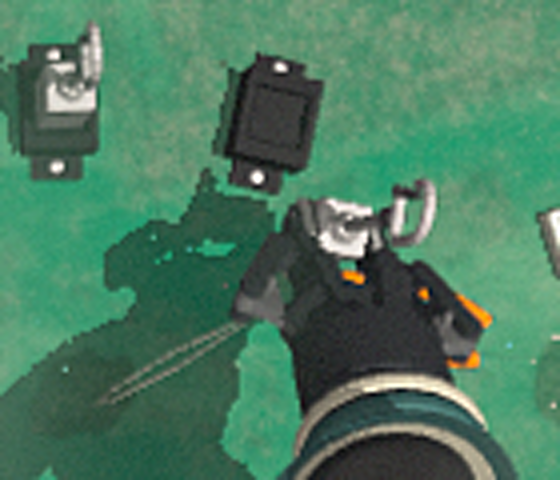

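The weight is held square, with its bar at (345,225) in the crop. The empty socket is at (278,115), and the height and position match the calculation. Next I'll move over the socket and lower.

Request:
carry_out(steps=[{"travel": [5.3,-3.2,24.4],"roll": 0},{"travel": [5.3,-3.2,24.4],"roll": 0},{"travel": [5.3,-3.2,24.4],"roll": 0},{"travel": [3,-1.8,14],"roll": 0},{"travel": [2.4,-1.5,10.5],"roll": 0},{"travel": [0,0,0],"roll": 0},{"travel": [-3.2,0.3,3.8],"roll": 0},{"travel": [-3.2,0.3,3.8],"roll": 0},{"travel": [-1.6,0.1,1.9],"roll": 0},{"travel": [0,0,0],"roll": 0}])

```text
time: 11.87
eef_pos: [574.9, -326.6, 64.0]
eef_rot: [0.006, 0.932, -0.097, 0.349]
ft_force: [-0.4, -0.7, -3.4]
width: 29.5
finger_force: 60.7
```

```bash
python3 - <<'E'
from h import *
go(571.7,-326.7,60)
p,d=ctrl.capture("top"); W=cloud("top",d); w=W.reshape(-1,3)
m=(np.abs(w[:,0]-572)<25)&(np.abs(w[:,1]+327)<30)&(w[:,2]>150)&(w[:,2]<205); print(w[m].mean(0),m.sum())
p,d=ctrl.capture("side"); cv2.imwrite("pics/s3.png",cv2.resize(p[160:290,260:400,::-1],None,fx=4,fy=4,interpolation=cv2.INTER_CUBIC))
E
```

```text
t 11.87 q [-0.707 -0.08   2.063  0.652  0.639  0.642] p [ 574.9 -326.6   64. ] z [ 0.649 -0.079 -0.756] x [ 0.738 -0.176  0.652] tilt 40.9 F [-0.4 -0.7 -3.4] w 29.5 ff 60.7
d_tool [-4.9  0.9  5.9] norm 7.8 M [[0.738, -0.185, 0.649], [-0.176, -0.981, -0.079], [0.652, -0.056, -0.756]]
[ 571.61996518 -333.02268518  179.88987519] 111
```

View pics/s3.png

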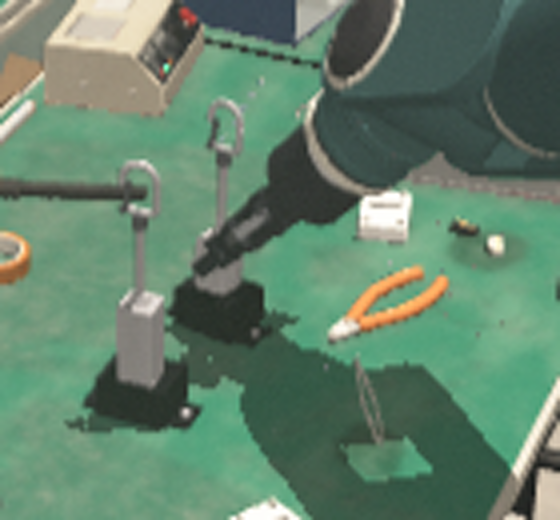

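The short weight is just above its socket (218,290 in the crop) and centred over it. Lowering it slowly.

Request:
carry_out(steps=[{"travel": [-1.3,0.5,1.5],"roll": 0},{"travel": [-1.3,0.1,1.5],"roll": 0},{"travel": [-1,0.1,1.1],"roll": 0},{"travel": [-0.7,0.1,0.8],"roll": 0},{"travel": [-0.4,0,0.4],"roll": 0},{"travel": [-0.4,0,0.4],"roll": 0},{"travel": [0,0,0],"roll": 0},{"travel": [0,0,0],"roll": 0},{"travel": [0,0,0],"roll": 0},{"travel": [0,0,0],"roll": 0}])

```text
time: 12.8
eef_pos: [575.6, -327.1, 57.6]
eef_rot: [0.006, 0.932, -0.097, 0.35]
ft_force: [-7.1, 3.4, 7.4]
width: 29.3
finger_force: 62.7
```

```bash
python3 - <<'E'
from h import *
go(571.7,-326.7,60)
E
```

```text
t 12.8 q [-0.707 -0.069  2.066  0.665  0.628  0.626] p [ 575.6 -327.1   57.6] z [ 0.65  -0.079 -0.755] x [ 0.737 -0.176  0.653] tilt 40.9 F [-7.1  3.4  7.4] w 29.3 ff 62.7
d_tool [-1.3  0.2  0.6] norm 1.5 M [[0.737, -0.184, 0.65], [-0.176, -0.981, -0.079], [0.653, -0.056, -0.755]]
```

Request:
carry_out(steps=[{"travel": [-1.1,0.3,-1],"roll": 0},{"travel": [0,0,0],"roll": -2.5},{"travel": [0,0,0],"roll": -2.5},{"travel": [0,0,0],"roll": 0},{"travel": [-0.7,0,0.8],"roll": 0},{"travel": [-0.7,0,0.8],"roll": 0},{"travel": [0,0,0],"roll": 0},{"travel": [0,0,0],"roll": 0},{"travel": [0,0,0],"roll": 0},{"travel": [0,0,0],"roll": 0}])

```text
time: 13.63
eef_pos: [574.5, -326.4, 56.8]
eef_rot: [0.021, 0.935, -0.056, 0.35]
ft_force: [-19.3, 17.5, 27.4]
width: 29.6
finger_force: 66.5
```

```bash
python3 - <<'E'
from h import *
go(571.7,-326.7,58)
E
```

```text
t 13.63 q [-0.709 -0.071  2.069  0.67   0.629  0.532] p [ 574.5 -326.4   56.8] z [ 0.652 -0.077 -0.755] x [ 0.749 -0.089  0.656] tilt 41.0 F [-19.3  17.5  27.4] w 29.6 ff 66.5
d_tool [-1.3  0.7  2.3] norm 2.7 M [[0.749, -0.118, 0.652], [-0.089, -0.993, -0.077], [0.656, -0.0, -0.755]]
```

Request:
carry_out(steps=[{"travel": [0.9,0,-1.1],"roll": 0},{"travel": [0,0,0],"roll": 2},{"travel": [0,0,0],"roll": 2},{"travel": [-0.9,-1.2,-0.7],"roll": 0},{"travel": [-0.4,0,-0.4],"roll": 0},{"travel": [0,0,0],"roll": 0},{"travel": [0,0,0],"roll": 0},{"travel": [0,0,0],"roll": 0},{"travel": [0,0,0],"roll": 0},{"travel": [0,0,0],"roll": 0}])

```text
time: 14.47
eef_pos: [572.8, -326.0, 57.4]
eef_rot: [0.01, 0.933, -0.088, 0.35]
ft_force: [3.0, -0.7, 6.5]
width: 29.4
finger_force: 61.3
```

```bash
python3 - <<'E'
from h import *
go(571.7,-326.7,58)
E
```

```text
t 14.47 q [-0.709 -0.076  2.073  0.667  0.628  0.604] p [ 572.8 -326.    57.4] z [ 0.651 -0.08  -0.755] x [ 0.739 -0.157  0.655] tilt 41.0 F [ 3.  -0.7  6.5] w 29.4 ff 61.3
d_tool [-0.3  0.8  3.8] norm 3.9 M [[0.739, -0.171, 0.651], [-0.157, -0.984, -0.08], [0.655, -0.043, -0.755]]
```

Request:
carry_out(steps=[{"travel": [-0.7,0,0.8],"roll": 0},{"travel": [-0.7,0,0.8],"roll": 0},{"travel": [0,0,0],"roll": 0},{"travel": [0,0,0],"roll": 0},{"travel": [0,0,0],"roll": 0},{"travel": [0,0,0],"roll": 0},{"travel": [0,0,0],"roll": 0},{"travel": [0,0,0],"roll": 0},{"travel": [0,0,0],"roll": 0},{"travel": [0,0,0],"roll": 0}])

```text
time: 15.3
eef_pos: [573.7, -326.4, 57.2]
eef_rot: [0.011, 0.932, -0.088, 0.351]
ft_force: [-1.0, 2.7, 20.3]
width: 28.9
finger_force: 62.7
```

```bash
python3 - <<'E'
from h import *
go(571.7,-326.7,58)
p,d=ctrl.capture("side"); cv2.imwrite("pics/s4.png",cv2.resize(p[180:260,280:360,::-1],None,fx=7,fy=7,interpolation=cv2.INTER_CUBIC))
W=cloud("side",d).reshape(-1,3)
m=(np.abs(W[:,0]-572)<30)&(np.abs(W[:,1]+327)<30); w=W[m]
print('hook top',np.sort(w[:,2])[-6:])
for z in range(120,200,8):
    q=w[(w[:,2]>=z)&(w[:,2]<z+8)]
    if len(q)>2: print(z,len(q),np.median(q,0).round(1))
E
```

```text
t 15.3 q [-0.709 -0.074  2.072  0.671  0.624  0.6  ] p [ 573.7 -326.4   57.2] z [ 0.653 -0.081 -0.753] x [ 0.738 -0.156  0.657] tilt 41.1 F [-1.   2.7 20.3] w 28.9 ff 62.7
d_tool [-0.9  0.5  3.1] norm 3.3 M [[0.738, -0.171, 0.653], [-0.156, -0.984, -0.081], [0.657, -0.042, -0.753]]
hook top [197.57032994 198.2966048  198.57677785 198.65227166 198.84177026
 199.987917  ]
120 6 [ 569.6 -323.2  123.3]
128 7 [ 569.8 -327.   132.1]
136 4 [ 569.3 -329.2  141.2]
144 10 [ 571.7 -328.1  148.5]
152 11 [ 570.8 -330.6  156.7]
160 10 [ 560.9 -328.2  161.7]
168 11 [ 579.4 -330.2  170.3]
176 11 [ 579.1 -333.5  181. ]
184 10 [ 561.6 -330.6  190.2]
192 12 [ 569.9 -330.7  196.9]
```

View pics/s4.png

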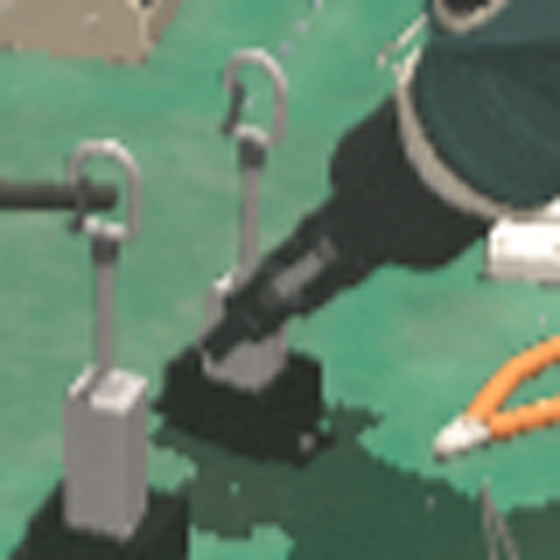

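The hook top is at about 199 (seated = 197), so the bar is inside the socket. I'll release it and back off along the tool axis.

Request:
carry_out(steps=[{"travel": [0,0,0],"roll": 0},{"travel": [0,0,0],"roll": 0},{"travel": [0,0,0],"roll": 0},{"travel": [0,0,0],"roll": 0},{"travel": [0,0,-5],"roll": 0},{"travel": [0,0,-15],"roll": 0},{"travel": [0,0,-30],"roll": 0},{"travel": [0,0,-35],"roll": 0},{"travel": [0,0,-35],"roll": -2},{"travel": [0,0,-20],"roll": -2}], hand=55)

```text
time: 16.18
eef_pos: [479.9, -314.2, 162.6]
eef_rot: [0.022, 0.935, -0.055, 0.349]
ft_force: [0.1, -0.2, 0.8]
width: 54.9
finger_force: 0.0
```

```bash
python3 - <<'E'
from h import *
p,d=ctrl.capture("side")
W=cloud("side",d).reshape(-1,3)
m=(np.abs(W[:,0]-572)<30)&(np.abs(W[:,1]+327)<30); w=W[m]
print('hook top',np.sort(w[:,2])[-6:])
for z in range(56,200,8):
    q=w[(w[:,2]>=z)&(w[:,2]<z+8)]
    if len(q)>2: print(z,len(q),np.median(q,0).round(1))
p,d=ctrl.capture("top")
W=cloud("top",d).reshape(-1,3)
for c,z0 in(((572,-325),76),((579.5,-184),100)):
    m=(np.abs(W[:,0]-c[0])<30)&(np.abs(W[:,1]-c[1])<30)&(np.abs(W[:,2]-z0)<6); print(W[m].mean(0),m.sum(),cv2.minAreaRect(W[m][:,:2].astype(np.float32)))
go(579.5,-184,68,off=130)
E
```

```text
hook top [196.2181347  197.18484083 198.31059897 198.52343806 199.4090311
 200.69458505]
56 22 [ 567.  -312.2   60.3]
64 27 [ 569.8 -313.1   68.2]
72 37 [ 564.6 -318.6   77.1]
80 16 [ 571.1 -320.8   82.3]
96 6 [ 570.2 -320.    98.9]
104 5 [ 571.1 -323.1  108.5]
112 4 [ 571.6 -324.7  114.7]
120 5 [ 572.2 -326.3  124.5]
128 4 [ 573.1 -324.4  134.9]
144 8 [ 570.9 -319.5  147.2]
152 18 [ 573.7 -323.8  158.4]
160 7 [ 559.4 -320.   164.2]
168 9 [ 577.8 -324.4  173.3]
176 12 [ 579.9 -325.1  180.8]
184 7 [ 558.3 -323.   188.1]
192 14 [ 571.2 -323.1  194.9]
[ 569.50195441 -322.88232342   76.49712133] 111 ((571.2723388671875, -325.7740173339844), (30.587621688842773, 29.637502670288086), 77.82332611083984)
[ 577.16810537 -180.99677641  100.33077491] 103 ((579.9330444335938, -183.8751220703125), (28.90044403076172, 28.46503448486328), 4.104353904724121)
t 16.28 q [-0.832 -0.396  2.146  0.579  0.894  0.603] p [ 480.5 -315.1  163.5] z [ 0.652 -0.083 -0.754] x [ 0.749 -0.087  0.657] tilt 41.1 F [ 0.1  0.1 -1.1] w 54.8 ff 0.0
d_tool [  -0.  -142.5    0.8] norm 142.5 M [[0.749, -0.12, 0.652], [-0.087, -0.993, -0.083], [0.657, 0.005, -0.754]]
```

The short weight is seated upright (bar top 76.5, expected 76). Next the tall weight: shift across, then advance.

Request:
carry_out(steps=[{"travel": [0,-30,0],"roll": 0},{"travel": [0,-40,0],"roll": 0},{"travel": [0,-40,0],"roll": 0},{"travel": [0,-32.5,0],"roll": 0},{"travel": [0,0,20],"roll": 0},{"travel": [0,0,33],"roll": 0},{"travel": [0,0,33],"roll": 0},{"travel": [0,0,25],"roll": 0},{"travel": [0,0,14],"roll": 0},{"travel": [0,0,5],"roll": 0}])

```text
time: 17.12
eef_pos: [582.8, -182.3, 57.5]
eef_rot: [0.02, 0.936, -0.056, 0.346]
ft_force: [-0.0, 0.8, 0.5]
width: 55.0
finger_force: 0.0
```

```bash
python3 - <<'E'
from h import *
go(579.5,-184,68)
E
```

```text
t 17.12 q [-0.437 -0.227  2.202  0.422  0.522  0.956] p [ 582.8 -182.3   57.5] z [ 0.646 -0.077 -0.759] x [ 0.754 -0.091  0.651] tilt 40.6 F [-0.   0.8  0.5] w 55.0 ff 0.0
d_tool [ 4.5  2.1 -5. ] norm 7.0 M [[0.754, -0.119, 0.646], [-0.091, -0.993, -0.077], [0.651, -0.001, -0.759]]
```

Request:
carry_out(steps=[{"travel": [4.5,2,-5],"roll": 0},{"travel": [0,0,0],"roll": 0},{"travel": [0,0,0],"roll": 0},{"travel": [0,0,0],"roll": 0},{"travel": [0,0,0],"roll": 0},{"travel": [0,0,0],"roll": 0},{"travel": [0,0,0],"roll": 0},{"travel": [0,0,0],"roll": 0},{"travel": [0,0,0],"roll": 0},{"travel": [0,0,0],"roll": 0}], hand=20, squeeze=110)

```text
time: 17.95
eef_pos: [582.8, -185.3, 69.8]
eef_rot: [0.022, 0.935, -0.056, 0.35]
ft_force: [-6.7, 2.8, 8.9]
width: 29.1
finger_force: 107.5
```

```bash
python3 - <<'E'
from h import *
go(579.5,-184,68)
E
```

```text
t 17.95 q [-0.444 -0.245  2.196  0.416  0.539  0.96 ] p [ 582.8 -185.3   69.8] z [ 0.651 -0.08  -0.755] x [ 0.749 -0.09   0.656] tilt 41.0 F [-6.7  2.8  8.9] w 29.1 ff 107.5
d_tool [-3.8 -0.9  4.1] norm 5.6 M [[0.749, -0.12, 0.651], [-0.09, -0.993, -0.08], [0.656, 0.001, -0.755]]
```

Gripped, at about 43 mm up the bar. Lift, then swing towards the stand with the hook kept low and in front of the ring.

Request:
carry_out(steps=[{"travel": [6.5,0,-7.5],"roll": 0},{"travel": [19,0,-22],"roll": 0},{"travel": [25,0,-29],"roll": 0},{"travel": [25,0,-29],"roll": 0},{"travel": [-4,-25,-3.6],"roll": 0},{"travel": [-4,-38,-3.6],"roll": 0},{"travel": [-4,-38,-3.6],"roll": 0},{"travel": [-4,-38,-3.6],"roll": 0},{"travel": [-4,-38,-3.6],"roll": 0},{"travel": [-4,-25,-3.6],"roll": 0}])

```text
time: 18.78
eef_pos: [573.7, 21.7, 184.7]
eef_rot: [0.021, 0.935, -0.056, 0.349]
ft_force: [0.8, -1.4, -5.6]
width: 28.9
finger_force: 109.0
```

Request:
carry_out(steps=[{"travel": [0,-15,0],"roll": 0},{"travel": [0,-10,0],"roll": 0},{"travel": [0,0,0],"roll": 0},{"travel": [0,0,0],"roll": 0},{"travel": [0,0,0],"roll": 0},{"travel": [0,0,0],"roll": 0},{"travel": [0,0,0],"roll": 0},{"travel": [0,0,0],"roll": 0},{"travel": [0,0,0],"roll": 0},{"travel": [0,0,0],"roll": 0}])

```text
time: 19.62
eef_pos: [577.6, 43.9, 184.1]
eef_rot: [0.021, 0.935, -0.056, 0.348]
ft_force: [-0.2, -0.1, -5.4]
width: 29.3
finger_force: 108.9
```

```bash
cat >> h.py <<'E'
def near(n,c,r,z0,z1):
    p,d=ctrl.capture(n); W=cloud(n,d).reshape(-1,3)
    m=(np.abs(W[:,0]-c[0])<r)&(np.abs(W[:,1]-c[1])<r)&(W[:,2]>z0)&(W[:,2]<z1); return p,W[m]
E
python3 - <<'E'
from h import *
go(614,45,185)
s,M=st(); G=s['eef_pos']-5*M[:,2]; O=G+[0,.9,-43.6]; print('O',O)
p,w=near("side",O[:2],30,O[2]+75,O[2]+210); print('top',np.sort(w[:,2])[-8:]-O[2])
for z in range(80,200,8):
    q=w[(w[:,2]-O[2]>=z)&(w[:,2]-O[2]<z+8)]
    if len(q)>2: print(z,len(q),(q.mean(0)-O).round(1),np.ptp(q,0).round(1))
q=w[w[:,2]>O[2]+140][:,:2]; V=np.linalg.svd(q-q.mean(0),full_matrices=False)[2]; print('hook yaw',np.degrees(np.arctan2(V[0,1],V[0,0])),q.mean(0))
p,r=near("side",(653,39),28,285,345); r=r[r[:,0]>640]
b=r[r[:,2]<306]; print('ring low',len(b),np.percentile(b[:,2],[2,50,98]),b.mean(0))
cv2.imwrite("pics/s5.png",cv2.resize(p[110:300,180:330,::-1],None,fx=3.1,fy=3.1,interpolation=cv2.INTER_CUBIC))
E
```

```text
t 19.62 q [ 0.1   -0.456  2.151 -0.211  0.756  1.893] p [577.6  43.9 184.1] z [ 0.65  -0.079 -0.756] x [ 0.751 -0.09   0.654] tilt 40.9 F [-0.2 -0.1 -5.4] w 29.3 ff 108.9
d_tool [27.8 -5.4 27.8] norm 39.7 M [[0.751, -0.12, 0.65], [-0.09, -0.993, -0.079], [0.654, 0.001, -0.756]]
t 19.62 q [ 0.1   -0.456  2.151 -0.211  0.756  1.893] p [577.6  43.9 184.1] z [ 0.65  -0.079 -0.756] x [ 0.751 -0.09   0.654] tilt 40.9 F [-0.2 -0.1 -5.4] w 29.3 ff 108.9
O [574.38884232  45.24363143 144.26445218]
top [190.71036959 191.21895278 191.27495512 191.43702241 191.75913351
 192.17039752 192.31322583 192.80591635]
80 10 [-3.7  5.7 84.4] [31.5 19.9  7.2]
88 21 [-11.7  13.9  91.2] [31.5 32.7  7.2]
96 18 [-12.1  12.1 100.1] [36.2 32.1  7.5]
104 8 [ -3.3   2.8 108.1] [32.5 24.5  6.8]
112 7 [  0.9   1.2 116.5] [ 5.3 10.6  6.6]
120 9 [  0.2   1.7 124.9] [4.1 6.5 7. ]
128 6 [  2.5   0.7 131.5] [9.4 6.6 6.4]
136 8 [ -0.7   3.7 140.2] [9.4 7.2 6.8]
144 21 [  1.7   2.8 148.5] [24.3  9.   7.8]
152 20 [  1.1   1.8 155. ] [28.2  7.8  6.8]
160 11 [ -0.6   0.3 163.3] [27.1  5.5  7.3]
168 16 [  4.2   0.7 172. ] [32.8  8.9  6.7]
176 13 [  3.4   0.5 179.3] [34.8  7.1  5.5]
184 21 [  1.5   0.7 187.9] [26.9  7.2  7.6]
192 3 [  1.    3.3 192.4] [13.3  9.8  0.6]
hook yaw 176.2338364340355 [576.10608028  46.62953048]
ring low 21 [299.39717307 303.65626912 305.29755321] [652.4981483   39.57689664 303.32200928]
```

View pics/s5.png

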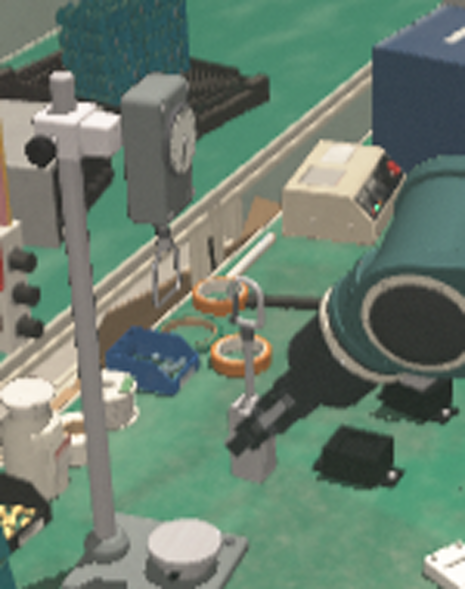

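The tall weight is held upright in front of the ring. The hook is at about (247,300) in the crop and the ring bar at (165,300). The measured hook top matches my model within 1 mm. Next, the bar's own centre from a few averaged shots.

```bash
python3 - <<'E'
from h import *
B=[];L=[]
for n in ["side"]*5+["top"]*2:
    p,r=near(n,(653,39),30,285,350); r=r[r[:,0]>635]
    b=r[(abs(r[:,1]-40)<11)&(r[:,2]<320)]; l=r[(r[:,2]>310)&(r[:,2]<335)]
    print(n,len(b),b.mean(0).round(1) if len(b) else '',np.percentile(b[:,2],[5,50,95]).round(1) if len(b) else '', 'legs',len(l), np.percentile(l[:,1],[5,95]).round(1) if len(l) else '')
    if n=="side": B.append(b);L.append(l)
B=np.vstack(B);L=np.vstack(L); V=np.linalg.svd(L[:,:2]-L[:,:2].mean(0),full_matrices=False)[2]
print(np.median(B,0),np.std(B,0),'ringdir',np.degrees(np.arctan2(V[0,1],V[0,0])), 'legs mid',[(L[L[:,1]>40].mean(0)+L[L[:,1]<40].mean(0))/2])
E
```

```text
side 8 [652.7  39.2 301.7] [299.3 302.  303.3] legs 31 [16.8 63.8]
side 8 [651.7  40.8 303.1] [300.9 302.9 304.8] legs 32 [18.  64.5]
side 8 [651.5  41.3 303. ] [302.  303.  303.9] legs 33 [17.4 64.2]
side 9 [651.9  39.3 302.7] [301.1 303.  304.2] legs 33 [16.6 62.7]
side 8 [652.4  39.7 302. ] [300.9 302.  303.3] legs 33 [17.  63.4]
top 28 [653.3  38.7 300.8] [298.6 300.7 302.5] legs 26 [15.7 60.2]
top 28 [653.3  38.8 300.7] [298.8 300.8 303.4] legs 26 [15.8 59.7]
[652.05955985  40.67503402 302.48797776] [1.42886176 6.8654862  1.27222706] ringdir 93.8819297670217 legs mid [array([653.39887739,  40.15829577, 322.95286803])]
```

Request:
carry_out(steps=[{"travel": [6,-0.5,5.8],"roll": 0},{"travel": [9,-0.8,8.7],"roll": 0},{"travel": [10,-0.9,9.7],"roll": 0},{"travel": [9,-0.8,8.7],"roll": 0},{"travel": [5,-0.5,4.9],"roll": 0},{"travel": [3,-0.3,3],"roll": 0},{"travel": [0,0,0],"roll": 0},{"travel": [0,0,0],"roll": 0},{"travel": [0,0,0],"roll": 0},{"travel": [0,0,0],"roll": 0}])

```text
time: 20.9
eef_pos: [635.8, 41.1, 180.9]
eef_rot: [0.021, 0.935, -0.056, 0.349]
ft_force: [0.2, -0.3, -6.1]
width: 29.1
finger_force: 108.9
```

```bash
python3 - <<'E'
from h import *
s,M=st(); G=s['eef_pos']-5*M[:,2]; O=G+[0,.9,-43.6]; print('O',O)
for T in((649.2,40.5,141.),): print('d to',T, (M.T@(np.array(T)-O)).round(2))
p,d=ctrl.capture("side"); u,v=map(int,proj("side",(640,40,300)))
cv2.imwrite("pics/s6.png",cv2.resize(p[v-35:v+35,u-45:u+45,::-1],None,fx=8,fy=8,interpolation=cv2.INTER_CUBIC))
E
```

```text
t 20.9 q [ 0.081 -0.302  2.046 -0.204  0.704  1.88 ] p [635.8  41.1 180.9] z [ 0.65  -0.079 -0.756] x [ 0.751 -0.09   0.655] tilt 40.9 F [ 0.2 -0.3 -6.1] w 29.1 ff 108.9
O [632.57820129  42.35059289 141.12262126]
d to (649.2, 40.5, 141.0) [12.56 -0.15 11.04]
```

View pics/s6.png

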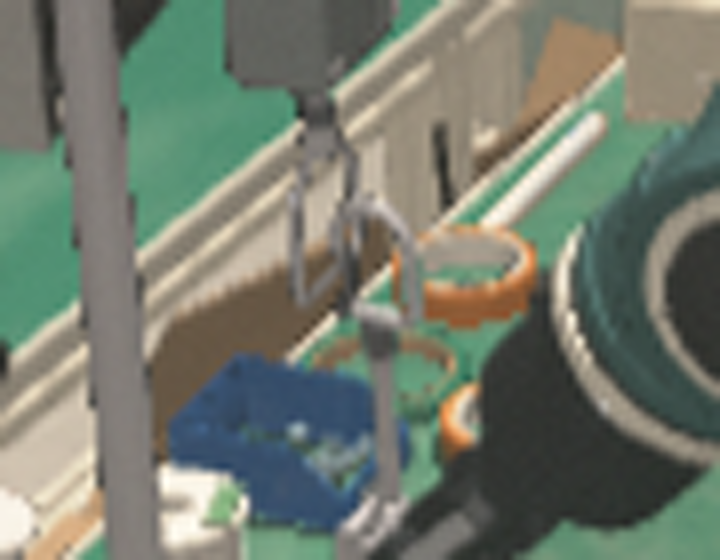

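The ring bar (mid at about 325,280) is level with the dark gate in the hook's mouth (348,290). I'll push in slowly and watch the force.

Request:
carry_out(steps=[{"travel": [0.8,0,0.7],"roll": 0},{"travel": [0.8,0,0.7],"roll": 0},{"travel": [0.8,0,0.7],"roll": 0},{"travel": [0.8,0,0.7],"roll": 0},{"travel": [0.8,0,0.7],"roll": 0},{"travel": [0.8,0,0.7],"roll": 0},{"travel": [0.8,0,0.7],"roll": 0},{"travel": [0.8,0,0.7],"roll": 0},{"travel": [0.8,0,0.7],"roll": 0},{"travel": [0.8,0,0.7],"roll": 0}])

```text
time: 21.78
eef_pos: [646.7, 39.7, 180.4]
eef_rot: [0.021, 0.935, -0.056, 0.348]
ft_force: [-5.0, 0.8, -6.2]
width: 28.9
finger_force: 110.0
```

```bash
python3 - <<'E'
from h import *
s,M=st(); G=s['eef_pos']-5*M[:,2]; O=G+[0,.9,-43.6]; print('O',O)
for T in((649.2,40.5,141.),): print('d to',T, (M.T@(np.array(T)-O)).round(2))
E
```

```text
t 21.78 q [ 0.077 -0.275  2.025 -0.201  0.698  1.875] p [646.7  39.7 180.4] z [ 0.649 -0.079 -0.757] x [ 0.751 -0.09   0.654] tilt 40.8 F [-5.   0.8 -6.2] w 28.9 ff 110.0
O [643.40520257  41.02223243 140.57694023]
d to (649.2, 40.5, 141.0) [ 4.68 -0.17  3.48]
```

Request:
carry_out(steps=[{"travel": [0.6,0,0.45],"roll": 0},{"travel": [0.6,0,0.45],"roll": 0},{"travel": [0.6,0,0.45],"roll": 0},{"travel": [0.6,0,0.45],"roll": 0},{"travel": [0.6,0,0.45],"roll": 0},{"travel": [0.6,0,0.45],"roll": 0},{"travel": [0.6,0,0.45],"roll": 0},{"travel": [0.5,0,0.45],"roll": 0},{"travel": [0,0,0],"roll": 0},{"travel": [0,0,0],"roll": 0}])

```text
time: 22.62
eef_pos: [652.0, 38.9, 179.7]
eef_rot: [0.021, 0.936, -0.056, 0.347]
ft_force: [-8.3, -0.4, -8.8]
width: 28.9
finger_force: 110.0
```

```bash
python3 - <<'E'
from h import *
s,M=st(); G=s['eef_pos']-5*M[:,2]; O=G+[0,.9,-43.6]; print('O',O, 'moment',s['moment'])
E
```

```text
t 22.62 q [ 0.074 -0.261  2.015 -0.199  0.696  1.872] p [652.   38.9 179.7] z [ 0.648 -0.079 -0.758] x [ 0.752 -0.09   0.653] tilt 40.7 F [-8.3 -0.4 -8.8] w 28.9 ff 110.0
O [648.75797174  40.23508657 139.9351347 ] moment [ 0.16409773  1.36861696 -0.05255159]
```

```bash
python3 - <<'E'
from h import *
s,M=st(); G=s['eef_pos']-5*M[:,2]; O=G+[0,.9,-43.6]
a=np.radians(-6.8); X=np.array([np.cos(a),np.sin(a)])
ws=[near("side",O[:2],34,O[2]+75,O[2]+200)[1] for _ in range(3)]; w=np.vstack(ws)
r=w-O; xx=r[:,:2]@X; yy=-r[:,0]*X[1]+r[:,1]*X[0]
for z in list(range(108,140,8))+list(range(140,200,5)):
    m=(r[:,2]>=z)&(r[:,2]<z+(8 if z<140 else 5))
    if m.sum(): print(z,'x',np.sort(xx[m]).round(0).astype(int).tolist(),'y',yy[m].mean().round(1))
E
```

```text
t 22.62 q [ 0.074 -0.261  2.015 -0.199  0.696  1.872] p [652.   38.9 179.7] z [ 0.648 -0.079 -0.758] x [ 0.752 -0.09   0.653] tilt 40.7 F [-8.3 -0.4 -8.8] w 28.9 ff 110.0
108 x [-37, -36, -36, -36, -35, -35, -35, -34, -34, -33, -33, -5, -4, -3, -3, -3, -2, -2, -2, -1, -1, -1, -1, 0, 0, 1, 1, 1, 1, 1, 2, 4, 5, 5] y 6.9
116 x [-5, -3, -3, -3, -3, -2, -2, -1, -1, 0, 0, 0, 0, 0, 0, 1, 1, 1, 1, 1, 2, 2, 2, 3, 3] y 0.7
124 x [-3, -2, -2, -2, -2, -1, -1, -1, 0, 0, 0, 0, 1, 1, 1, 1, 2, 2, 2, 4, 5, 5] y 1.4
132 x [-4, -4, -3, -2, -2, -1, -1, -1, -1, 0, 0, 1, 2, 2, 3, 10] y 2.4
140 x [-7, -6, -6, -5, -4, -4, -4, -3, -3, -3, -3, -3, -2, -2, -2, -1, -1, -1, 0, 0, 0, 2, 3, 6, 7] y 3.6
145 x [-9, -8, -6, -5, -5, -4, -4, -4, -3, -2, -2, -2, -2, 0, 0, 1, 1, 2, 3, 4, 4, 5, 6, 6, 6, 6, 6, 7, 8, 8, 9, 11, 13, 14] y 2.5
150 x [-16, -16, -14, -14, -13, -13, -13, -12, -12, -10, -10, -9, -9, -9, -8, -7, -6, -6, -4, -4, -3, -3, -3, -2, -2, -2, -2, -1, 0, 1, 2, 3, 4, 5, 7, 7, 7, 9, 10, 10] y 1.8
155 x [-18, -15, -14, -14, -14, -14, -13, -13, -12, -11, -5, -3, -3, -3, -1, 1, 1, 2, 2, 3, 3, 4, 4, 5, 5, 6, 6, 7
[... 553 characters left out ...]
, -15, -15, -13, -12, -12, -12, -12, -11, -10, -10, -9, -3, -2, 0, 1, 1, 2, 4, 5, 5, 10, 12, 12, 13, 13] y 5.9
180 x [-18, -16, -14, -13, -12, -12, -12, -10, -10, -10, -10, -8, -8, -5, -2, -2, -2, -1, 1, 2, 2, 2, 2, 3, 4, 6, 6, 7, 8, 9, 9, 10, 10, 10, 11, 11, 11, 12, 12, 12, 12, 13] y 1.4
185 x [-15, -14, -13, -13, -11, -11, -10, -10, -8, -7, -6, -6, -5, -5, -4, -2, -2, -1, -1, -1, 0, 0, 0, 1, 1, 1, 1, 2, 2, 2, 3, 3, 3, 3, 4, 4, 4, 5, 5, 6, 7, 7, 7, 8, 8, 10, 10, 10, 11, 13] y 1.1
190 x [-8, -7, -6, -6, -6, -5, -3, -2, -2, -1, -1, -1, 0, 0, 1, 1, 1, 1, 1, 1, 1, 1, 2, 2, 3, 3, 3, 3, 3, 4, 4, 6, 7, 7, 7, 7, 7, 8, 8, 8, 8, 10] y 3.5
195 x [-1, -1, 0, 1, 2, 2, 2, 2, 3, 3, 3, 6, 7, 7, 7, 7] y 7.6
```

The hook is upright. Its nose is at x≈13 and the bar at x≈3–4, z≈160 in its frame, so the bar is inside the gate. Next, lower the weight so the bar rises into the crook.

Request:
carry_out(steps=[{"travel": [-1.2,0,1.6],"roll": 0},{"travel": [-1.2,0,1.6],"roll": 0},{"travel": [-1.2,0,1.6],"roll": 0},{"travel": [-1.2,0,1.6],"roll": 0},{"travel": [-1.2,0,1.6],"roll": 0},{"travel": [-1.2,0,1.6],"roll": 0},{"travel": [-1.2,0,1.6],"roll": 0},{"travel": [-1.2,0,1.6],"roll": 0},{"travel": [-1.2,0,1.6],"roll": 0},{"travel": [-1.2,0,1.6],"roll": 0}])

```text
time: 23.6
eef_pos: [654.1, 38.9, 161.0]
eef_rot: [0.021, 0.935, -0.056, 0.349]
ft_force: [-0.3, 0.1, -6.3]
width: 28.8
finger_force: 108.9
```

```bash
python3 - <<'E'
from h import *
s,M=st(); G=s['eef_pos']-5*M[:,2]; O=G+[0,.9,-43.6]; print('O',O, 'moment',s['moment'])
E
```

```text
t 23.6 q [ 0.074 -0.241  2.031 -0.208  0.657  1.883] p [654.1  38.9 161. ] z [ 0.65  -0.079 -0.756] x [ 0.751 -0.09   0.655] tilt 40.9 F [-0.3  0.1 -6.3] w 28.8 ff 108.9
O [650.81609964  40.14532908 121.20210203] moment [ 0.09615287  0.89370433 -0.03241001]
```

The force on the gate is gone, so the bar is past it. Lower further until the spindle carries the weight.

Request:
carry_out(steps=[{"travel": [-0.4,0,0.95],"roll": 0},{"travel": [-0.4,0,0.95],"roll": 0},{"travel": [-0.4,0,0.95],"roll": 0},{"travel": [-0.4,0,0.95],"roll": 0},{"travel": [-0.6,0,0.75],"roll": 0},{"travel": [-0.6,0,0.75],"roll": 0},{"travel": [-0.6,0,0.75],"roll": 0},{"travel": [-0.6,0,0.75],"roll": 0},{"travel": [-0.6,0,0.75],"roll": 0},{"travel": [0,0,0],"roll": 0}])

```text
time: 24.43
eef_pos: [655.5, 38.7, 152.4]
eef_rot: [0.021, 0.935, -0.056, 0.349]
ft_force: [-0.6, -0.2, -3.7]
width: 29.0
finger_force: 108.9
```

```bash
python3 - <<'E'
from h import *
s,M=st(); G=s['eef_pos']-5*M[:,2]; O=G+[0,.9,-43.6]; print('O',O, 'moment',s['moment'])
E
```

```text
t 24.43 q [ 0.073 -0.229  2.037 -0.212  0.641  1.888] p [655.5  38.7 152.4] z [ 0.65  -0.079 -0.756] x [ 0.751 -0.09   0.655] tilt 40.9 F [-0.6 -0.2 -3.7] w 29.0 ff 108.9
O [652.22975235  39.95836634 112.61468082] moment [ 0.0905806   0.59337822 -0.03670142]
```

Request:
carry_out(steps=[{"travel": [-0.5,0,0.57],"roll": 0},{"travel": [-0.5,0,0.57],"roll": 0},{"travel": [-0.5,0,0.57],"roll": 0},{"travel": [-0.5,0,0.57],"roll": 0},{"travel": [-0.5,0,0.57],"roll": 0},{"travel": [-0.5,0,0.57],"roll": 0},{"travel": [0,0,0],"roll": 0},{"travel": [0,0,0],"roll": 0},{"travel": [0,0,0],"roll": 0},{"travel": [0,0,0],"roll": 0}])

```text
time: 25.27
eef_pos: [655.4, 38.7, 147.9]
eef_rot: [0.021, 0.935, -0.056, 0.349]
ft_force: [-0.6, -0.3, 1.7]
width: 28.9
finger_force: 109.1
```

```bash
python3 - <<'E'
from h import *
s,M=st(); G=s['eef_pos']-5*M[:,2]; O=G+[0,.9,-43.6]; print('O',O)
w=np.vstack([near("side",O[:2],34,O[2]+120,O[2]+270)[1] for _ in range(2)])
r=w-O; a=np.radians(-6.8); xx=r[:,:2]@[np.cos(a),np.sin(a)]; yy=r[:,:2]@[-np.sin(a),np.cos(a)]
for z in range(150,196,5):
    m=(r[:,2]>=z)&(r[:,2]<z+5); print(z,'x',np.sort(xx[m&(abs(yy)<7)]).round(0).astype(int).tolist())
print('ring z', np.percentile(r[(abs(yy)>9)&(r[:,2]>165)][:,2],[0,5,10]))
E
```

```text
t 25.27 q [ 0.073 -0.225  2.041 -0.215  0.633  1.891] p [655.4  38.7 147.9] z [ 0.65  -0.079 -0.756] x [ 0.751 -0.09   0.655] tilt 40.9 F [-0.6 -0.3  1.7] w 28.9 ff 109.1
O [652.16222884  39.97089743 108.11869231]
150 x [-13, -12, -12, -10, -9, -6, -6, -3, -3, -1, 0, 1, 1, 2, 3, 3, 3, 4, 4, 5, 6, 7, 9, 9, 10, 11, 12, 12, 12, 13, 13, 13, 14, 14, 15, 17]
155 x [-16, -12, -12, -12, -12, -12, -12, -10, 12, 12, 15, 15]
160 x [-16, -14, -12, -12, -11, -11, -9, 10, 10, 11, 12, 12, 14, 16]
165 x [-15, -14, -14, -13, -11, 9, 11, 12, 14, 14, 18]
170 x [-16, -13, -13, -13, -12, -12, -11, -11, -10, 8, 8, 9, 9, 9, 11, 12, 13, 14, 16]
175 x [-18, -15, -13, -12, -12, -12, -11, -10, -10, 15, 15, 18]
180 x [-14, -14, -12, -12, -11, -10, -10, -9, -8, 2, 9, 10]
185 x [-13, -11, -10, -9, -8, -8, -7, -7, -6, -5, -3, -2, -1, 1, 1, 2, 2, 3, 5, 8]
190 x [-7, -6, -6, -4, -4, -4, -3, -2, 0, 1, 1, 2, 2, 3, 4, 6, 7, 7, 8]
195 x []
ring z [185.13321977 186.24680321 187.61061837]
```

The gate is shut (pin at x≈12 over z 150–170) and the bar is in the crook. I'll ease up 1 mm to balance, open, let it hang, then withdraw along the tool axis.

Request:
carry_out(steps=[{"travel": [0.4,0,-0.4],"roll": 0},{"travel": [0.4,0,-0.4],"roll": 0},{"travel": [0,0,0],"roll": 0},{"travel": [0,0,0],"roll": 0},{"travel": [0,0,0],"roll": 0},{"travel": [0,0,0],"roll": 0},{"travel": [0,0,0],"roll": 0},{"travel": [0,0,0],"roll": 0},{"travel": [0,0,0],"roll": 0},{"travel": [0,0,0],"roll": 0}])

```text
time: 26.2
eef_pos: [655.4, 38.7, 148.9]
eef_rot: [0.021, 0.935, -0.056, 0.349]
ft_force: [0.2, 0.1, -0.0]
width: 29.1
finger_force: 109.1
```

Request:
carry_out(steps=[{"travel": [0,0,0],"roll": 0},{"travel": [0,0,0],"roll": 0},{"travel": [0,0,0],"roll": 0},{"travel": [0,0,0],"roll": 0},{"travel": [0,0,0],"roll": 0},{"travel": [0,0,0],"roll": 0},{"travel": [0,0,0],"roll": 0},{"travel": [0,0,0],"roll": 0},{"travel": [0,0,0],"roll": 0},{"travel": [0,0,0],"roll": 0}], hand=65)

```text
time: 27.03
eef_pos: [655.4, 38.6, 148.9]
eef_rot: [0.021, 0.935, -0.056, 0.349]
ft_force: [0.4, -0.4, -0.8]
width: 64.8
finger_force: 0.0
```

```bash
python3 - <<'E'
from h import *
s,M=st(); w=near("side",(653,40),34,105,305)[1]
a=np.radians(-6.8); r=w-[652.5,40,0]; xx=r[:,:2]@[np.cos(a),np.sin(a)]; yy=r[:,:2]@[-np.sin(a),np.cos(a)]
for z in range(180,305,8):
    m=(w[:,2]>=z)&(w[:,2]<z+8)
    if m.sum(): print(z,m.sum(),'x',np.percentile(xx[m],[5,50,95]).round(1),'y',np.percentile(yy[m],[5,50,95]).round(1))
E
```

```text
t 27.03 q [ 0.073 -0.226  2.04  -0.214  0.635  1.89 ] p [655.4  38.6 148.9] z [ 0.65  -0.079 -0.756] x [ 0.751 -0.09   0.654] tilt 40.9 F [ 0.4 -0.4 -0.8] w 64.8 ff 0.0
180 15 x [-1.7  5.4 13.1] y [-1.   8.8 15.1]
188 9 x [-3.7 -0.9  3.5] y [-2.2  2.   6.8]
196 13 x [-31.5  -2.1   2. ] y [-0.9  1.9 21.8]
204 11 x [-29.3  -5.2   2.3] y [-3.7  2.5 30.3]
212 12 x [-34.7  -1.5   3. ] y [-2.   4.7 26.3]
220 6 x [-2.3  0.2  6.1] y [-2.6  0.3  3.3]
228 8 x [-1.8  0.3  3.7] y [-1.   0.8  3.8]
236 7 x [-3.4 -0.4  3.1] y [-3.6  2.3  5.6]
244 11 x [-4.   1.   4.5] y [-3.7  3.1  5.4]
252 16 x [-10.2   0.4  11.4] y [-3.2  1.   4.9]
260 18 x [-14.    5.4  14.2] y [-2.4  1.7  7.4]
268 12 x [-14.1  10.8  14.7] y [-3.5  0.5  4. ]
276 11 x [-15.   -6.   16.2] y [-2.7  0.9  2.6]
284 9 x [-16.2 -11.8   8.6] y [-1.3  0.2  4.7]
292 34 x [-10.  -1.   7.] y [-20.1   1.5  17.4]
300 10 x [-2.1  1.7  5.6] y [-24.4   0.6  21.7]
```

It hangs upright. Withdrawing along the tool axis now.

Request:
carry_out(steps=[{"travel": [0,0,-5],"roll": 0},{"travel": [0,0,-10],"roll": 0},{"travel": [0,0,-15],"roll": 0},{"travel": [0,0,-20],"roll": 0},{"travel": [0,0,-25],"roll": 0},{"travel": [0,0,-25],"roll": 0},{"travel": [-8,0,-22],"roll": 0},{"travel": [-10,0,-20],"roll": 0},{"travel": [-10,0,-20],"roll": 0},{"travel": [-5,0,-10],"roll": 0}])

```text
time: 27.92
eef_pos: [517.0, 55.4, 259.7]
eef_rot: [0.021, 0.935, -0.056, 0.35]
ft_force: [-0.4, 0.5, 0.6]
width: 65.4
finger_force: 0.0
```

Request:
carry_out(steps=[{"travel": [0,0,0],"roll": 0},{"travel": [0,0,0],"roll": 0},{"travel": [0,0,0],"roll": 0},{"travel": [0,0,0],"roll": 0},{"travel": [0,0,0],"roll": 0},{"travel": [0,0,0],"roll": 0},{"travel": [0,0,0],"roll": 0},{"travel": [0,0,0],"roll": 0},{"travel": [0,0,0],"roll": 0},{"travel": [0,0,0],"roll": 0}])

```text
time: 28.75
eef_pos: [519.0, 55.2, 257.3]
eef_rot: [0.021, 0.935, -0.056, 0.348]
ft_force: [-0.6, 1.0, -0.4]
width: 65.1
finger_force: 0.0
```

```bash
python3 - <<'E'
from h import *
s,M=st()
a=np.radians(-6.8)
for k in range(3):
    w=near("side",(653,40),34,90,305)[1]
    r=w-[652.5,40,0]; xx=r[:,:2]@[np.cos(a),np.sin(a)]; yy=r[:,:2]@[-np.sin(a),np.cos(a)]
    print('min z of bar',np.percentile(w[:,2],2).round(1))
    for z in (120,150,190,220,240,265,292):
        m=(w[:,2]>=z)&(w[:,2]<z+12)
        if m.sum(): print(z,m.sum(),'x',np.percentile(xx[m],[5,50,95]).round(1),'y',np.percentile(yy[m],[5,50,95]).round(1))
W=near("top",(572,-325),30,70,82)[1]; print('short',W[:,2].mean(),cv2.minAreaRect(W[:,:2].astype(np.float32)))
E
```

```text
t 28.75 q [ 0.149 -0.646  2.149 -0.216  0.955  1.902] p [519.   55.2 257.3] z [ 0.65  -0.079 -0.756] x [ 0.751 -0.09   0.654] tilt 40.9 F [-0.6  1.  -0.4] w 65.1 ff 0.0
min z of bar 113.4
120 54 x [-15.3 -11.2   9.4] y [-12.3  12.8  16.3]
150 52 x [-14.4  -9.8   9.7] y [-8.9 13.3 17.3]
190 12 x [-2.2  0.1  4.6] y [-5.2 -0.3  5.9]
220 10 x [-1.7 -0.   5. ] y [-1.6  0.6  4.7]
240 12 x [-3.9 -0.3  4.6] y [-0.5  2.5  6.2]
265 15 x [-15.7 -11.6  15.2] y [-2.4  1.8  4. ]
292 43 x [-12.6  -0.6   8.2] y [-20.4   1.7  20. ]
min z of bar 114.0
120 51 x [-14.8  -7.5  10.9] y [-8.4 13.3 16.9]
150 52 x [-15.6 -10.3  11.5] y [-11.6  12.7  17.7]
190 11 x [-2.2 -0.9  2.2] y [-2.2  0.   5. ]
220 11 x [-1.8 -0.3  4.1] y [-1.3  2.   5.2]
240 15 x [-3.8 -1.1  5.4] y [-1.9  2.2  6.4]
265 17 x [-14.7 -10.5  13.8] y [-2.4  0.8  5.6]
292 44 x [-10.2  -1.3   6.5] y [-20.3   1.9  22.7]
min z of bar 114.5
120 54 x [-15.3 -11.   10.9] y [-10.7  13.2  17.5]
150 48 x [-15.2  -8.6  10.5] y [-9.3 13.1 15.9]
190 15 x [-2.9  0.   3. ] y [-4.3  1.4  5.7]
220 10 x [-2.3  0.1  4.8] y [-0.9  2.2  3.7]
240 14 x [-4.3 -1.   4.4] y [-2.4  3.4  6.6]
265 17 x [-14.5   9.   14.4] y [-0.6  2.2  3.7]
292 42 x [-8.  -1.7  7.7] y [-20.9   1.3  21.3]
short 76.30780203485334 ((571.3233032226562, -326.019287109375), (30.555309295654297, 30.820362091064453), 78.23595428466797)
```

The tall weight hangs upright, still and clear of the table, and the short weight is seated. I'm handing the job in.

```bash
python3 -c "
from cell import ctrl
print(ctrl.hand_in())"
```

```text
the job is handed in; nothing more can be done
None
```

The short weight is seated upright in its own socket, and the tall weight hangs still and free from the D-ring with the gate shut, pulling the gauge down; I handed the job in at about 29 s, with no verdict shown.

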